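# Check a light meter at half light

### The arm

A 7-joint arm with a two-finger parallel gripper is mounted at the origin on a cart in front of the work surface, level with it; the furniture and walls round the work are solid. World frame = base frame: x ahead of the robot, y to its left, z up, the work surface at z = 0. Lengths are in m, angles in rad, forces in N, time in s.
With the tool pointing down it reaches from about 0.425 to 0.95 m from the base axis. Payload 4.7 kg.
Tool frame: the origin (TCP) lies on the centre line of the jaws, within the pads' length; the fingertips stand robot.nose_length ahead of it and the grasp point (between the pads) lies 8 mm behind it (robot.nose_length is the distance from the TCP to the fingertips, in m); z points along the fingers, y is the line along which they close (so a half turn about z gives the same grasp; the last joint's range is limited). The gripper opens to 85 mm and grips with 20 to 120 N. Pads are 22 mm wide; open, the fingers measure 114 mm over their backs; the gripper's body (76 mm by 85 mm) begins 54 mm behind the grasp point. The pads swing forward as they close: fully open they stand 13 mm farther back than shut.
Start: joints at [-1.169, 0.469, -0.049, 1.532, 0.024, 1.141, -0.082], TCP at [0.282, 0.613, 0.242] pointing down, gripper open.
Joint ranges: [-2.59, 2.59], [-0.33, 1.99], [-1.39, 1.29], [0.1, 2.45], [-1.04, 4.18], [0.21, 1.99], [-2.66, 2.66]. Speed limits (rad/s): [2.57, 2.57, 3.14, 3.14, 3.14, 3.14, 3.14].

### API

Orientations are given as [roll, pitch, yaw] about the fixed x, y, z axes, in that order (R = Rz(yaw) Ry(pitch) Rx(roll)).
In Python, from plant import robot gives the robot as it stands. Calls block until the motion is done:
- robot.goto(position, orientation): joint-space move of the TCP to a pose.
- robot.move_straight(position, vel=0.15, attitude=None, contact_N=None): straight line of the TCP; attitude=None keeps the orientation; vel is the mean speed in m/s. With contact_N (N) it stops when the force on the tool has changed by that much, and returns True; else False.
- robot.move_joints(angles): joint-space move.
- robot.grip(opening, strength=None): opening from 0.0 (shut) to 1.0 (fully open); strength is the grip in N (None keeps the last); returns when the fingers have stopped.
- robot.sleep(seconds).
- robot.inverse_kinematics(position, orientation): joint angles nearest the present ones, or None.
- robot.sense(): the state.
- robot.grab_frame(name): name is "scene" or "top" or "wrist"; returns a dict with "image" (420x560x3 uint8, red, green, blue), "range_z" (420x560 float32, m along the optical axis (not along the pixel's ray), 0 where there is no reading), "fx", "fy", "cx", "cy" (pixels), "R" (3x3) and "t" (3): a world point X has camera coordinates R X + t. Camera axes: x right, y down, z forward; pixel columns grow to the right and rows downward; lengths in m; the calibration is good to about 2 mm. The wrist camera is an equidistant fisheye: a pixel r from the principal point sees the ray r / f radians off the axis. A picture is of the moment at which its call begins.
A pose or a line that the arm cannot do raises robot.IKError and nothing moves.
- robot.close_job(): hands the job in; it is judged then, once.
The state is a dict: "t": time; "joint_pos": joint angles; "joint_velocities": joint speeds; "effort": joint torques, N m; "tcp_pos": TCP position; "tcp_rot": TCP orientation; "wrist_force": force on the tool from outside, world axes, zero at the start; "torque": the same for the moment, N m; "opening": opening from 0.0 (shut) to 1.0 (fully open); "gripper_force": force on a finger pad.
Only numpy, scipy, OpenCV 4.12 (cv2) and the standard library are available. Lean on these libraries where they do the work, as an engineer would, in place of code of your own. Each camera call takes 0.05 s, during which the arm holds its last target. There are 200 camera calls.

### The job

Check the hand-held light meter at half light: slide it flat along the desk until its white sensor dome sits directly under the nozzle of the lamp stand, and keep the lamp's shutter shut until it is there. Then push the black tab on top of the lamp head along its slot, against the spring, to the long half-way mark and hold it there with the gripper, never letting it go past three-quarters open, since full light would dazzle the sensor. The program finishes while still holding the shutter half open, with the meter still lying in place under the nozzle and the other things on the desk left where they were.

Things in the scene. Friction and masses are not known exactly. Their poses are not given: they have to be found in the camera images.
- lamp: grey lamp stand, fixed to the desk. Origin: on the desk exactly below the nozzle, z up; x points from the nozzle back to the post (roughly away from the robot), y is the line along which the shutter slides. Its head is a grey box over the nozzle: x -22 to 68 mm, y -56 to 56 mm, 72 to 106 mm above the desk, with cooling fins on its rear top (x from 38 mm, up to 117 mm).
- lamp_post (a point): top of the post that carries the head, 122 mm above the desk, 84 mm behind the nozzle. The post is 16 mm thick and stands on a cast foot: the lamp's x 49 to 115 mm, y -50 to 50 mm, 14 mm high.
- spring_barrel (a point): open end of the steel spring barrel on the head's top, at the lamp's x 8, y 46 mm, 113 mm above the desk. The barrel is 14 mm thick (its top 120 mm above the desk) and runs on to the lamp's y 96 mm.
- nozzle_tip (a point): centre of the mouth of the lamp's black conical nozzle, which points straight down under the front of the head; the mouth is 21 mm across and 40 mm above the desk.
- shutter (a joint): opening of the sprung shutter in m: 0 shut (its rest), 0.020 half, 0.040 full. It opens along the lamp's +y axis, towards the spring barrel; let go, the spring drives it shut. The push needed rises from 3 N when shut to 8 N at half and 13 N at full. A thin steel blade below the tab sticks up to 37 mm out of the head's -y side, 94 mm above the desk, and draws in as it opens.
- shutter_tab (a point): grip point on the shutter's upright black tab, 136 mm above the desk, at the lamp's x 8 mm; at the lamp's y -20 mm when shut, 0 half open, +20 mm fully open. The tab is 12 mm thick along the travel, 22 mm wide across it and rises from the slide plate (110 mm above the desk) to 146 mm. A line on the plate at the tab's middle reads on the scale in front of it: the long mark is half.
- light_meter: loose hand-held light meter lying face up, a grey case 130 x 44 x 24 mm with a display, four rubber keys and, near its far end, a white sensor dome; 0.12 to 0.25 kg. Origin: centre of its underside; x runs along its length towards the dome, z up.
- sensor (a point): top of the white sensor dome (15 mm across) in its black disc: on the meter's centre line, 45 mm from its middle, 31 mm above its underside.
- meter_grip (a point): point on the meter's centre line 45 mm from its middle on the side away from the dome, 15 mm above its underside; here the case can be taken across its 44 mm width, clear of the lamp head.
- multimeter: orange multimeter lying face up, 152 x 78 x 46 mm, loose; a bystander. Origin: centre of its underside.
- screwdriver_red: red screwdriver, 196 mm long, 28 mm thick, lying near the front edge of the desk; a bystander. Origin: centre of its underside.
- heat_sink: finned aluminium heat sink, 35 x 50 x 26 mm, a bystander. Origin: centre of its underside.
- motor_desk: small dc motor, 24 x 45 x 19 mm, a bystander. Origin: centre of its underside.
- flux_tin: flat round flux tin, 51 mm across, 18 mm high, a bystander. Origin: centre of its underside.
- solder_spool: spool of solder wire, 50 mm across, 38 mm high, a bystander. Origin: centre of its underside.
- clear_box: small clear lidded box, 48 x 58 x 28 mm, a bystander. Origin: centre of its underside.

How it is judged:
On the way:
1. the sensor dome is under the nozzle (within 5 mm sideways), the meter lies flat on the desk and still, let go, with the shutter shut (horizontal distance between sensor and nozzle_tip below 0.005 m and height (world z) of light_meter below 0.004 m and angle between light_meter's own z axis and vertical below 0.06 rad and linear speed of light_meter below 0.01 m/s and contact force between the fingers and light_meter below 0.1 N and value of joint shutter below 0.003 m), for 0.3 s.
At the end, for the whole second after the job is handed in: The gripper's fingers hold the shutter still at half travel (20 mm, give or take 3.5 mm) against its spring; the meter lies flat and still with its sensor dome under the nozzle (within 5 mm sideways); no bystander has moved more than 30 mm (value of joint shutter between 0.0165 and 0.0235 m and velocity of joint shutter between -0.01 and 0.01 m/s and contact force between the fingers and shutter above 2 N and horizontal distance between sensor and nozzle_tip below 0.005 m and height (world z) of light_meter below 0.004 m and angle between light_meter's own z axis and vertical below 0.06 rad and linear speed of light_meter below 0.01 m/s and distance of each of multimeter, screwdriver_red, heat_sink, motor_desk, flux_tin, solder_spool, clear_box from where it was at the start of the episode below 0.03 m); the arm keeps its last pose, push and grip.
It fails at once if the shutter opened (more than 6 mm) while the sensor is not under the nozzle (more than 8 mm off) (value of joint shutter above 0.006 m and horizontal distance between sensor and nozzle_tip above 0.008 m).
It fails at once if the shutter went past three-quarters open (30 mm) (value of joint shutter above 0.03 m).
It fails at once if the meter was lifted off the desk (more than 12 mm) instead of slid (height (world z) of light_meter above 0.012 m).
It fails at once if a bystander was moved by more than 30 mm (distance of any of multimeter, screwdriver_red, heat_sink, motor_desk, flux_tin, solder_spool, clear_box from where it was at the start of the episode above 0.03 m).
It also fails if it takes over 56 s, if anything falls off the work surface, if the arm or the gripper's body presses on something with over 40 N, if the wrist force passes 120 N, or if a joint passes its speed limit or range.

## Working session

There is one attempt and no reset: what is moved stays moved. The work goes in short steps, each a Python script; the robot and the scene stay as the last script left them, time stands still between calls to the robot, and variables do not carry over. Pictures are saved under pics/ and viewed, at most 10 in all, crops included, and the job is handed in when it is done.

```bash
ls; mkdir -p pics; python3 - <<'E'
from plant import robot
import cv2,numpy as np,pickle
F={}
for n in("scene","top"):
    f=robot.grab_frame(n);F[n]=f
    cv2.imwrite(f"pics/{n}0.png",f["image"][:,:,::-1])
    print(n,f["fx"],f["fy"],f["cx"],f["cy"],np.round(f["R"],3).tolist(),np.round(f["t"],3).tolist(), -np.array(f["R"]).T@f["t"])
pickle.dump(F,open("f0.pkl","wb"))
s=robot.sense();print(robot.nose_length,s["t"],s["tcp_pos"],s["tcp_rot"],s["wrist_force"],s["opening"])
E
```

```text
pics
scene 391.83438886229055 391.83438886229055 282.96598821198097 214.9892296051796 [[-0.877, -0.48, 0.009], [-0.338, 0.603, -0.722], [0.341, -0.637, -0.691]] [0.52, 0.151, 1.334] [0.05139943 1.0083019  1.02636117]
top 435.2258174902367 435.2258174902367 281.49690342202354 217.28399363206364 [[0.008, -1.0, 0.016], [-0.998, -0.009, -0.065], [0.065, -0.016, -0.998]] [0.13, 0.512, 1.204] [0.4313307  0.15368712 1.23296097]
0.011 0.1 [0.28162128 0.6129025  0.24139078] [-3.13989014e+00  2.05538379e-05  2.71081895e+00] [-0.2796704  -0.10277565  0.90872765] 1.0004870651475044
```

View pics/scene0.png

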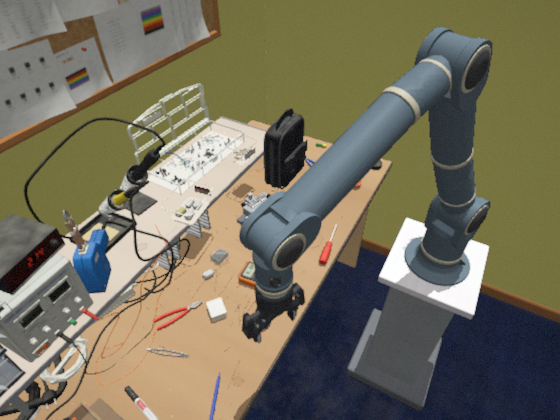

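View pics/top0.png

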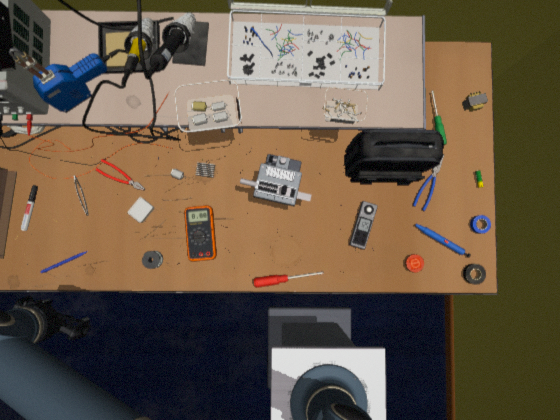

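Top view: the lamp head is at about (278,185), with its barrel/blade ends at (248,184) and (308,196). The light meter is at (364,225) with its dome at (370,209), the multimeter at (201,233) and the red screwdriver at (288,279). I'll enlarge the area around the lamp and meter.

```bash
python3 - <<'E'
import cv2
a=cv2.imread("pics/top0.png")[140:260,230:390]
cv2.imwrite("pics/top0c.png",cv2.resize(a,None,fx=5,fy=5,interpolation=cv2.INTER_CUBIC))
E
```

```text
(no output)
```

View pics/top0c.png

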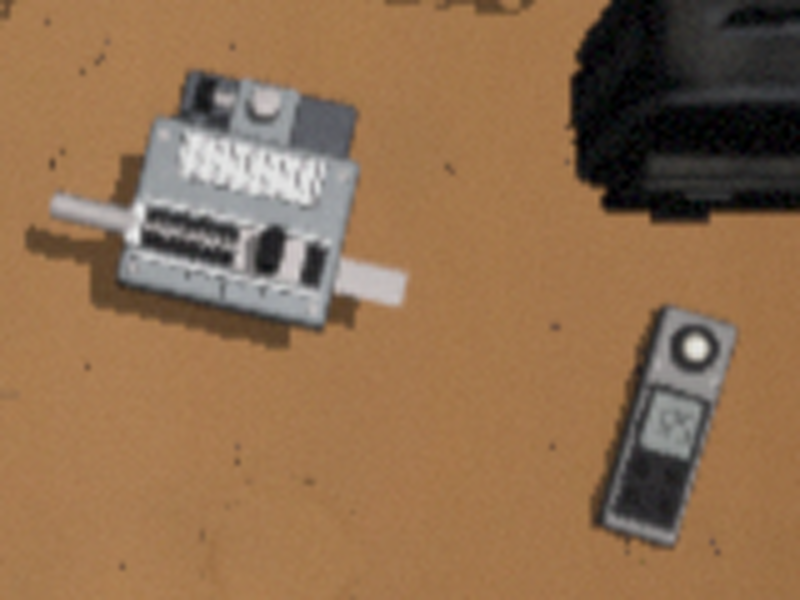

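The crop shows the head's front corners at (120,283) and (323,327), with rear corners near (158,118) and (355,160). The tab is at (268,250), the post at (265,100), the barrel's far end at (52,205) and the blade's end at (405,288). The meter's dome is at (694,347), and its near-end corners are at (605,522) and (672,545).

```bash
cat > h.py <<'E'
import numpy as np,cv2
def ray(f,u,v,fish=False):
    R,t=np.array(f["R"]),np.array(f["t"])
    x,y=(u-f["cx"])/f["fx"],(v-f["cy"])/f["fy"]
    if fish:
        r=np.hypot(x,y); d=np.array([x*np.sin(r)/max(r,1e-9),y*np.sin(r)/max(r,1e-9),np.cos(r)])
    else: d=np.array([x,y,1.])
    return -R.T@t,R.T@d
def onz(f,u,v,z,fish=False):
    c,d=ray(f,u,v,fish); return c+d*(z-c[2])/d[2]
def proj(f,X,fish=False):
    p=np.array(f["R"])@X+f["t"]
    if fish:
        r=np.hypot(p[0],p[1]);th=np.arctan2(r,p[2]);q=p[:2]/max(r,1e-9)*th
    else: q=p[:2]/p[2]
    return np.array([f["fx"]*q[0]+f["cx"],f["fy"]*q[1]+f["cy"]])
E
python3 - <<'E'
import pickle
from h import *
f=pickle.load(open("f0.pkl","rb"))["top"]
P={}
for n,x,y,z in [("FL",122,283,.106),("FR",323,327,.106),("RL",160,120,.106),("RR",356,160,.106),("post",265,100,.122),("tab",268,240,.146),("barrel",54,205,.113),("blade",406,288,.094),("dome",694,347,.031),("nl",605,522,.024),("nr",672,545,.024),("fl",668,308,.024),("fr",735,328,.024)]:
    u,v=230+(x+.5)/5-.5,140+(y+.5)/5-.5
    P[n]=onz(f,u,v,z); 
    d=f["range_z"][int(round(v)),int(round(u))]; c,r=ray(f,u,v)
    print(n,np.round(P[n],4),"depth z",np.round((c+r*d)[2],3))
yd=P["FL"]-P["FR"];print("head width",np.linalg.norm(yd),"yaw",np.arctan2(yd[1],yd[0])-np.pi/2)
fc=(P["FL"]+P["FR"])/2; yaw=np.arctan2(yd[1],yd[0])-np.pi/2
ex=np.array([np.cos(yaw),np.sin(yaw),0]);ey=np.array([-np.sin(yaw),np.cos(yaw),0])
print("nozzle from head",fc+.022*ex," from post",P["post"]-.084*ex," from tab",P["tab"]-.008*ex+.02*ey,"from barrel",P["barrel"]-.008*ex-.096*ey,"blade",P["blade"]-.008*ex+.093*ey)
md=P["fl"]+P["fr"]-P["nl"]-P["nr"];print("meter yaw",np.arctan2(md[1],md[0]),"len",np.linalg.norm(md)/2,"c",(P["fl"]+P["fr"]+P["nl"]+P["nr"])/4)
E
```

```text
FL [0.5594 0.2078 0.106 ] depth z 0.097
FR [0.5374 0.103  0.106 ] depth z 0.076
RL [0.6453 0.189  0.106 ] depth z 0.103
RR [0.6253 0.0863 0.106 ] depth z -0.0
post [0.6533 0.1344 0.122 ] depth z 0.122
tab [0.5773 0.1328 0.146 ] depth z 0.148
barrel [0.5989 0.2431 0.113 ] depth z 0.116
blade [0.5596 0.0589 0.094 ] depth z -0.001
dome [ 0.5353 -0.1068  0.031 ] depth z 0.028
nl [ 0.4378 -0.0582  0.024 ] depth z 0.019
nr [ 0.4253 -0.0955  0.024 ] depth z 0.012
fl [ 0.5577 -0.0938  0.024 ] depth z 0.022
fr [ 0.5468 -0.1314  0.024 ] depth z -0.001
head width 0.10703220214455542 yaw -0.20687686238211644
nozzle from head [0.56996894 0.15090445 0.106     ]  from post [0.57108185 0.15168831 0.122     ]  from tab [0.5736211  0.15400357 0.146     ] from barrel [0.57134691 0.15082474 0.113     ] blade [0.5708885  0.15154952 0.094     ]
meter yaw -0.28832428753887845 len 0.1258663677579817 c [ 0.49190272 -0.09473866  0.024     ]
```

The lamp estimates agree: nozzle at about (0.571, 0.151), yaw about -0.20. The meter centre is at about (0.492, -0.095), yaw -0.29. I'll move above the grip point and look with the wrist camera.

```bash
python3 - <<'E'
from plant import robot
from h import *
import pickle
g=np.array([.449,-.082])
for yaw in(-.288,-.288+np.pi):
    for p in([*g,.16],[*g,.012],[.483,.169,.012],[.579,.133,.2]):
        print(yaw,p,np.round(robot.inverse_kinematics(p,[np.pi,0,yaw]) if robot.inverse_kinematics(p,[np.pi,0,yaw]) is not None else [],2))
E
```

```text
-0.288 [np.float64(0.449), np.float64(-0.082), 0.16] [-0.65  0.29  0.89  2.16 -0.31  0.82 -1.43]
-0.288 [np.float64(0.449), np.float64(-0.082), 0.012] [-0.41  0.56  0.64  2.25 -0.69  0.53 -1.1 ]
-0.288 [0.483, 0.169, 0.012] [-0.83  0.59  0.53  2.12 -0.55  0.56 -1.75]
-0.288 [0.579, 0.133, 0.2] [-0.81  0.44  0.69  1.81 -0.33  1.01 -1.85]
2.8535926535897933 [np.float64(0.449), np.float64(-0.082), 0.16] [-0.35  0.23  0.51  2.15 -0.15  0.8   1.54]
2.8535926535897933 [np.float64(0.449), np.float64(-0.082), 0.012] [-0.14  0.49  0.29  2.24 -0.31  0.45  1.68]
2.8535926535897933 [0.483, 0.169, 0.012] [-0.46  0.53  0.05  2.1  -0.05  0.51  0.91]
2.8535926535897933 [0.579, 0.133, 0.2] [-0.43  0.38  0.17  1.79 -0.07  0.98  1.06]
```

```bash
python3 - <<'E'
from plant import robot
from h import *
import pickle
yaw=-.288+np.pi
robot.goto([.449,-.082,.25],[np.pi,0,yaw])
F={n:robot.grab_frame(n) for n in("wrist","top")}
pickle.dump(F,open("f1.pkl","wb"))
s=robot.sense();print(s["t"],s["tcp_pos"])
f=F["wrist"];print(f["fx"],f["cx"],f["cy"],-np.array(f["R"]).T@f["t"])
a=np.hstack([F["wrist"]["image"],F["top"]["image"][100:300,200:420].repeat(2,0).repeat(2,1)[:420] if 0 else F["top"]["image"]])[:,:,::-1]
cv2.imwrite("pics/w1.png",cv2.resize(a,(800,300)) if 0 else F["wrist"]["image"][:,:,::-1])
for n,X in(("dome",[.5353,-.1068,.031]),("nozzle",[.571,.1515,.04])):print(n,proj(f,np.array(X),True))
E
```

```text
2.7333 [ 0.44933459 -0.08134085  0.24995466]
325.19226210127806 273.5841762484626 211.09389194513253 [ 0.38599371 -0.06132076  0.38217879]
dome [272.12203058 261.21576983]
nozzle [474.03878709 230.05573692]
```

View pics/w1.png

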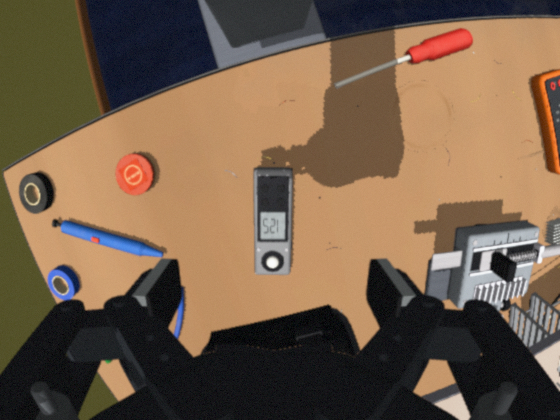

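The wrist view confirms the dome at (272,261), exactly where my estimate projects. I'll descend, grip, and check the dome from the top camera.

```bash
python3 - <<'E'
from plant import robot
from h import *
import pickle
yaw=-.288+np.pi
robot.move_straight([.449,-.082,.06],vel=.15)
c=robot.move_straight([.449,-.082,.013],vel=.06,contact_N=8)
print("contact",c)
robot.grip(0.0,25)
s=robot.sense();print(s["t"],s["tcp_pos"],s["opening"],s["gripper_force"],s["wrist_force"])
f=robot.grab_frame("top");pickle.dump(f,open("f2.pkl","wb"))
cv2.imwrite("pics/t2.png",cv2.resize(f["image"][140:260,230:390,::-1],None,fx=5,fy=5,interpolation=cv2.INTER_CUBIC))
E
```

```text
contact False
5.5417 [ 0.4492377  -0.08199723  0.0133427 ] 0.5116195411039327 25.995350182056427 [-0.6818704  -0.4840404   5.54232513]
```

View pics/t2.png

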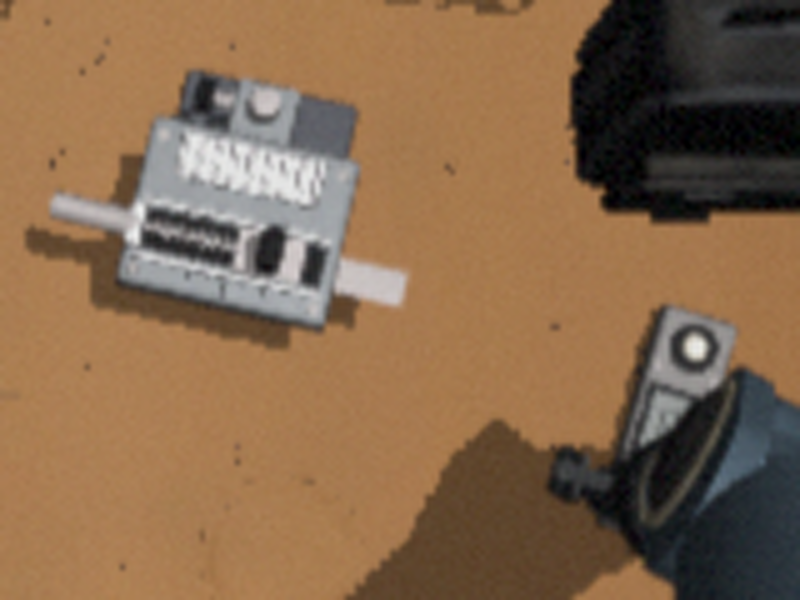

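The grip width is 43.5 mm and the dome hasn't moved, at crop (694,346). I'll slide to a point 50 mm short of the nozzle and re-measure the dome.

```bash
cat >> h.py <<'E'
def dome(f,X):
    u,v=proj(f,np.array(X)).round().astype(int); im=f["image"][v-8:v+9,u-8:u+9].astype(float).min(2)
    w=np.clip(im-170,0,None)
    n,l,st,ce=cv2.connectedComponentsWithStats((w>0).astype(np.uint8))
    k=min(range(1,n),key=lambda i:np.hypot(*(ce[i]-8))) ; w=w*(l==k); y,x=np.mgrid[:17,:17]
    print("blob",st[k].tolist())
    return onz(f,u-8+(w*x).sum()/w.sum(),v-8+(w*y).sum()/w.sum(),.029)
E
python3 - <<'E'
from plant import robot
from h import *
import pickle
print("initial dome",dome(pickle.load(open("f2.pkl","rb")),[.5353,-.1068,.031]))
L=-.207; ex=np.array([np.cos(L),np.sin(L)]); N=np.array([.5708,.1512])
g=N-ex*(.0896+.05)
att=[np.pi,0,L+np.pi-.007]
print(g)
robot.move_straight([*g,.0135],vel=.06,attitude=att)
s=robot.sense();print(s["t"],s["tcp_pos"],s["tcp_rot"],s["opening"],s["wrist_force"])
f=robot.grab_frame("top");pickle.dump(f,open("f3.pkl","wb"))
cv2.imwrite("pics/t3.png",cv2.resize(f["image"][140:260,230:390,::-1],None,fx=5,fy=5,interpolation=cv2.INTER_CUBIC))
print(dome(f,[*(N-.05*ex),.031]),"expected",N-.05*ex)
E
```

```text
blob [7, 6, 4, 5, 13]
initial dome [ 0.5354303  -0.10851094  0.029     ]
[0.4341802  0.17989127]
10.1167 [0.43398848 0.18004748 0.01343942] [ 3.14153821e+00 -3.91816186e-04  2.92786154e+00] 0.5066311057613939 [-0.25309481 -0.72639259 -1.84799063]
blob [7, 6, 4, 4, 13]
[0.52222372 0.15970144 0.029     ] expected [0.52186741 0.16147624]
```

View pics/t3.png

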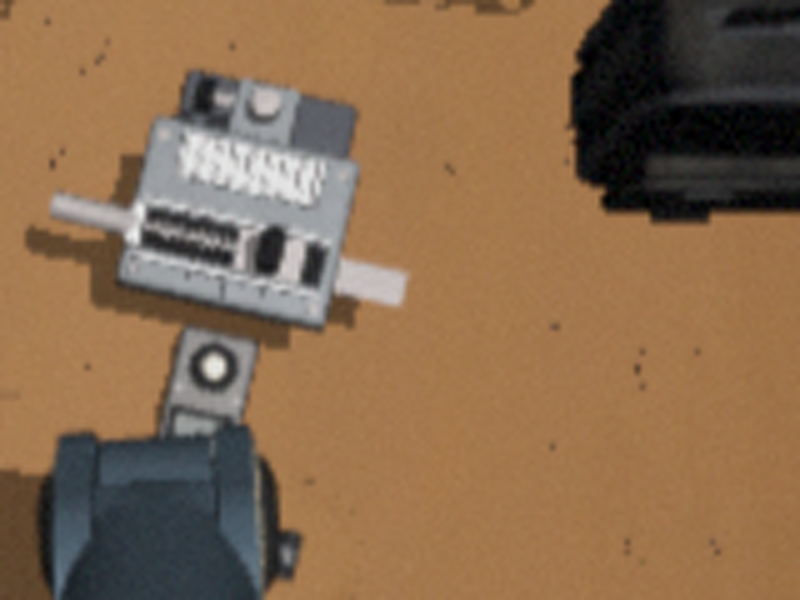

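The dome is at crop (213,366), in line with the nozzle. I'll locate it by its dark disc, then make the final slide, release and retreat upwards.

```bash
python3 - <<'E'
from plant import robot
from h import *
import pickle
f=pickle.load(open("f3.pkl","rb"))
im=cv2.resize(f["image"][140:260,230:390],None,fx=5,fy=5,interpolation=cv2.INTER_CUBIC).min(2)
m=np.zeros_like(im);m[325:410,170:258]=(im[325:410,170:258]<85)
n,l,st,ce=cv2.connectedComponentsWithStats(m)
k=min(range(1,n),key=lambda i:np.hypot(st[i][0]+st[i][2]/2-213,st[i][1]+st[i][3]/2-366))
c=st[k][:2]+(st[k][2:4]-1)/2;print(st[k],c)
pic=lambda x,y,z:onz(f,230+(x+.5)/5-.5,140+(y+.5)/5-.5,z)
d1=pic(*c,.025)[:2];d2=pic(213,366,.031)[:2];print(d1,d2)
d=(d1+d2)/2
L=-.207;ex=np.array([np.cos(L),np.sin(L)]);N=np.array([.5708,.1512])
D=N-d;print("move",D,"along",D@ex,"lat",D@[-ex[1],ex[0]])
s=robot.sense();p=s["tcp_pos"][:2]+D
assert .04<D@ex<.06 and abs(D@[-ex[1],ex[0]])<.005
robot.move_straight([*p,.0135],vel=.04)
robot.sleep(.3)
s=robot.sense();print(s["t"],s["tcp_pos"],s["opening"],s["wrist_force"])
robot.grip(.8);robot.sleep(.5)
robot.move_straight([*p,.10],vel=.1)
robot.move_straight([*p,.25],vel=.2)
back=p-.03*ex
F={n:robot.grab_frame(n) for n in("wrist","top")};pickle.dump(F,open("f4.pkl","wb"))
s=robot.sense();print(s["t"],s["tcp_pos"])
cv2.imwrite("pics/w4.png",F["wrist"]["image"][:,:,::-1])
E
```

```text
[ 190  344   47   47 1065] [213. 367.]
[0.52214214 0.16052522] [0.52224636 0.16049644]
move [ 0.04860575 -0.00931083] along 0.04948171396191022 lat 0.0008776296232444192
11.85 [0.48251769 0.17079609 0.01352474] 0.5114605144587517 [ 0.19765158  0.00883443 -1.40730972]
14.7333 [0.48166829 0.17047821 0.24846133]
```

View pics/w4.png

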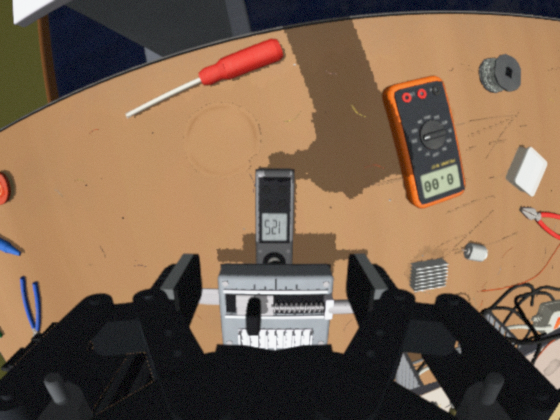

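The wrist view shows the meter under the head: near end at (275,170), disc partly hidden at (273,260). The head's front spans (219..333, 265), the tab is at about (254,315), and the bystanders haven't moved. One enlarged crop will give a numeric check.

```bash
python3 - <<'E'
import pickle
from h import *
F=pickle.load(open("f4.pkl","rb"))
a=F["wrist"]["image"][155:355,185:385,::-1]
cv2.imwrite("pics/w4c.png",cv2.resize(a,(600,600),interpolation=cv2.INTER_CUBIC))
E
```

```text
(no output)
```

View pics/w4c.png

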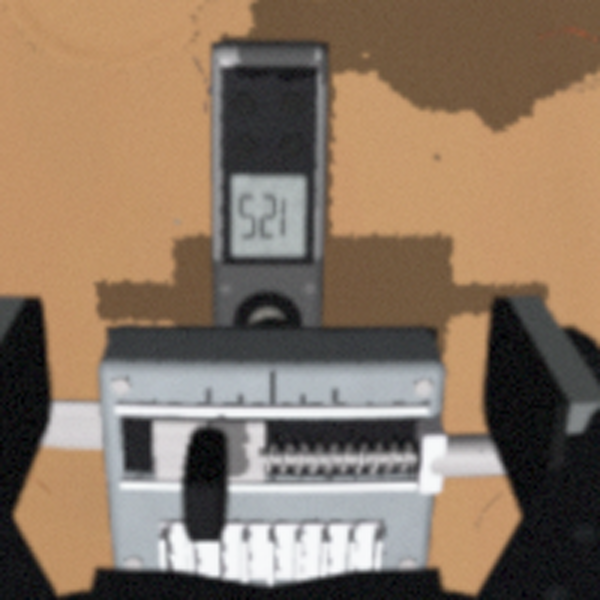

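Crop points: meter near-end corners (212,46) and (328,46). The head's top front edge runs (100,362) to (443,362), the long mark is at (272,388), and the tab's front top is at (208,430).

```bash
python3 - <<'E'
import pickle
from h import *
f=pickle.load(open("f4.pkl","rb"))["wrist"]
q=lambda x,y,z:onz(f,185+(x+.5)/3-.5,155+(y+.5)/3-.5,z,True)
L=-.207;ex=np.array([np.cos(L),np.sin(L)]);ey=np.array([-ex[1],ex[0]])
a,b=q(212,46,.024),q(328,46,.024);print("meter w",np.linalg.norm(a-b));sen=(a+b)[:2]/2+.11*ex
fl,fr=q(443,362,.106),q(100,362,.106);d=(fl-fr)[:2];print("head w",np.linalg.norm(d),"yaw",np.arctan2(d[1],d[0])-np.pi/2)
noz=(fl+fr)[:2]/2+.022*ex
disc=q(268,318,.026)[:2]
mark=q(272,388,.106)[:2]
tab=q(207,432,.146)[:2]
o=noz
for n,p in(("sensor(end)",sen),("disc",disc),("nozzle",noz),("mark",mark),("tabtop",tab)):print(n,p.round(4),"rel lamp",(p-o)@ex,(p-o)@ey)
E
```

```text
meter w 0.04278680626084908
head w 0.10841846245718512 yaw -0.21285654782147434
sensor(end) [0.5729 0.1538] rel lamp -0.00015068960234876716 8.15337022821045e-05
disc [0.5702 0.153 ] rel lamp -0.002620439014181833 -0.001241357228049203
nozzle [0.573  0.1536] rel lamp 0.0 0.0
mark [0.5599 0.1565] rel lamp -0.013448338607196087 8.962413547036014e-05
tabtop [0.5491 0.1403] rel lamp -0.020675492960621933 -0.01800162658868742
```

Dome and nozzle agree to about 1 mm. Now for the tab: approach from above, grip across the travel, and push 20 mm along lamp +y.

```bash
python3 - <<'E'
from plant import robot
from h import *
import pickle
L=-.208;ex=np.array([np.cos(L),np.sin(L)]);ey=np.array([-ex[1],ex[0]]);N=np.array([.5715,.1525])
att=[np.pi,0,L+np.pi]
t0=N+.008*ex-.02*ey; print(t0)
def S(m):
    s=robot.sense();p=s["tcp_pos"][:2]-N;print(m,round(s["t"],2),"lamp",np.round([p@ex,p@ey],4),"z",round(s["tcp_pos"][2],4),"op",round(s["opening"],3),"gf",round(float(s["gripper_force"]),1),"wf lamp",np.round([s["wrist_force"][:2]@ex,s["wrist_force"][:2]@ey,s["wrist_force"][2]],1))
robot.grip(.55)
robot.goto([*t0,.25],att)
robot.move_straight([*t0,.17],vel=.1)
c=robot.move_straight([*t0,.130],vel=.04,contact_N=6);print("contact",c)
S("down")
if not c:
    robot.grip(0.0,40);S("gripped")
    robot.move_straight([*(t0+.01*ey),.130],vel=.03);S("mid")
    robot.move_straight([*(t0+.02*ey),.130],vel=.02);robot.sleep(.3);S("half")
F={n:robot.grab_frame(n) for n in("wrist","top","scene")};pickle.dump(F,open("f5.pkl","wb"))
w=F["wrist"]["image"][180:420,140:420,::-1];t=F["top"]["image"][140:240,230:330,::-1]
cv2.imwrite("pics/w5.png",np.hstack([cv2.resize(w,(467,400),interpolation=cv2.INTER_CUBIC),cv2.resize(t,(333,400),interpolation=cv2.INTER_CUBIC)]))
E
```

```text
[0.5751975  0.13127906]
contact False
down 17.66 lamp [ 0.0082 -0.0199] z 0.1303 op 0.546 gf 0.0 wf lamp [ 0.3  0.2 -0.6]
gripped 18.07 lamp [ 0.0081 -0.0203] z 0.1303 op 0.133 gf 40.0 wf lamp [-0.7 -0.7  3. ]
mid 18.55 lamp [ 0.0082 -0.0111] z 0.1303 op 0.132 gf 40.5 wf lamp [-2.3 -5.6  5.1]
half 19.5 lamp [ 0.0083 -0.0024] z 0.1303 op 0.132 gf 40.6 wf lamp [-1.9 -7.4  5.8]
```

View pics/w5.png

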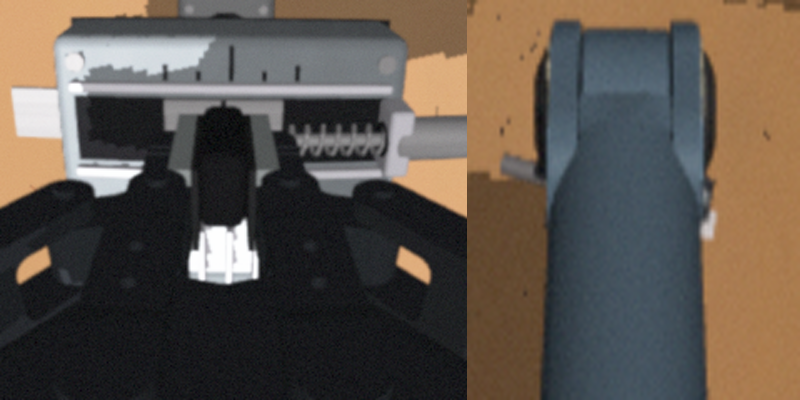

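The picture shows the plate line at (223,103), just short of the long mark at (231,60), which is about 2.5 mm. The arm's yield of 2.4 mm and the 7.4 N spring force both say the same. I'll push 2.6 mm more.

```bash
python3 - <<'E'
from plant import robot
from h import *
L=-.208;ex=np.array([np.cos(L),np.sin(L)]);ey=np.array([-ex[1],ex[0]]);N=np.array([.5715,.1525])
t=N+.008*ex+.0028*ey
robot.move_straight([*t,.130],vel=.01);robot.sleep(.5)
s=robot.sense();p=s["tcp_pos"][:2]-N;print(s["t"],p@ex,p@ey,s["gripper_force"],s["wrist_force"][:2]@ey)
f=robot.grab_frame("wrist")
cv2.imwrite("pics/w6.png",cv2.resize(f["image"][180:330,140:420,::-1],(800,429),interpolation=cv2.INTER_CUBIC))
E
```

```text
20.5833 0.008311724374603268 2.401114094846275e-05 40.582226514816284 -7.197230978878638
```

View pics/w6.png

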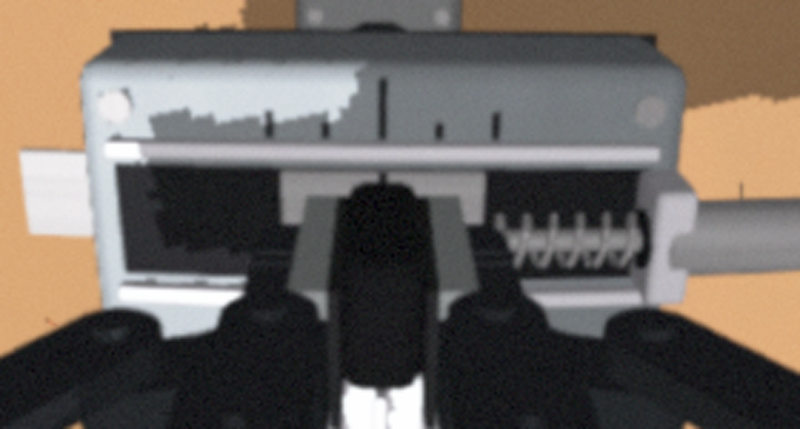

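The plate line at (383,177) now sits on the long mark at (382,110), and the meter is still centred in front at (380,15). I'll hand the job in.

```bash
python3 -c "
from plant import robot
print(robot.close_job())"
```

```text
the job is handed in; nothing more can be done
None
```

I handed the job in with the gripper holding the shutter at the half-way mark and the meter's dome under the nozzle to within about 1 mm by my measurements; no verdict came back.

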